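# Start the dust extractor from the bench control station

## Task

Start the workshop's dust extractor from the control box on the bench: tip the rocker switch fully over by pressing down its raised end (the end farther from the robot), then push the square key all the way in, then press the flat round button fully down and let it spring back. Keep to that order, do not press the big mushroom-shaped stop button, and leave the bottle, the wood offcut and the jar standing where they are; nothing is to be picked up.

Things in the scene. Friction and masses are not known exactly. Their poses are not given: they have to be found in the camera images.
- station: fixed grey steel control box, 210 x 210 mm, 70 mm high, flat level top; origin at the centre of its underside on the bench, z up; yaw within 0.45 rad. Four white plastic controls on top, centred at the corners of a 96 mm square; which is at which corner varies. They share the box's yaw; the gaps between their moving parts are 30 mm or more.
- rocker_base: seat of the rocker switch; origin at its centre on the box top, axes as the box's. Rocker: two flat white paddles, each 37 mm long (along x) and 36 mm wide, in a shallow V meeting at a pivot along y, 10 mm above the box top, inside a 6 mm high black bezel 90 x 54 mm. Off: the -x paddle is level, the +x paddle slopes up, its outer end 25 mm above the box top.
- rocker (a joint): angle of the rocker, rad: 0 (off) to 0.32 (fully over, on: the +x paddle level, its upper face 14 mm above the box top, the -x paddle sloping up). It starts at 0 to 0.04 and stays where it is left; turning it takes about 0.04 N m (1.6 N at point rocker_far, up to 4 N nearer the pivot).
- rocker_far (a point): middle of the upper face of the rocker's +x paddle, the one that starts raised; 25 mm from the pivot along the paddle. It moves with the rocker: about 22 mm above the box top at off and 14 mm at fully over.
- selector (a joint): travel of the square key, m: 0 (out) to 0.010 (fully in). Pushed straight down against about 4 N of friction; it stays where it is left. It may start up to 2 mm in.
- selector_top (a point): centre of the top face of the square white key, 32 x 32 mm; its top is 18 mm above the box top when fully out and 8 mm when fully in. Moves with the key.
- start (a joint): travel of the flat round start button, m: 0 (up) to 0.006 (fully down). A spring returns it: 1 N to start moving, 5.3 N fully down.
- start_top (a point): centre of the flat top of the round white button, 32 mm in diameter; its top is 14 mm above the box top when up and 8 mm when fully down. Moves with the button.
- stop (a joint): travel of the mushroom stop button, m: 0 (up) to 0.006 (pressed), spring return, 1.4 to 6.8 N. Not to be pressed.
- stop_top (a point): centre of the top of the white mushroom button: domed head 52 mm in diameter on a thinner stem, 33 mm above the box top.
- glue_mid (a point): loose yellow plastic glue bottle, upright, 56 mm in diameter and 170 mm high with its cap, beside the box on its +y side; point at its centre, half-way up.
- offcut_mid (a point): loose pale wood offcut lying flat beyond the box, 50 x 120 x 30 mm high; point at its centre.
- screws_mid (a point): loose clear jar with steel lid, upright, 60 mm in diameter and 70 mm high, beside the box on its -y side; point at its centre, half-way up.

How it is judged:
By the outcome, as a careful person would: the job done as asked, in the order asked, and still so for the second after the job is handed in, with the robot touching nothing.
It also fails if it takes over 45 s, if anything falls off the work surface, if the arm or the gripper's body presses on something with over 40 N, if the wrist force passes 120 N, or if a joint passes its speed limit or range.

## Robot

A 6-joint arm with a two-finger parallel gripper is mounted at the origin on the work surface. World frame = base frame: x ahead of the robot, y to its left, z up, the work surface at z = 0. Lengths are in m, angles in rad, forces in N, time in s.
With the tool pointing down it reaches from about 0.35 to 0.8 m from the base axis. Payload 7.3 kg.
Tool frame: the origin (TCP) lies at the very end of the fingers, on their centre line; the grasp point (between the pads) lies 19 mm behind it; z points along the fingers, y is the line along which they close (so a half turn about z gives the same grasp; the last joint's range is limited). The gripper opens to 85 mm and grips with 20 to 120 N. Pads are 22 mm wide; open, the fingers measure 114 mm over their backs; the gripper's body (76 mm by 85 mm) begins 54 mm behind the grasp point. The pads swing forward as they close: fully open they stand 13 mm farther back than shut.
Start: joints at [0.996, 0.342, 1.524, -0, 1.275, -0.146], TCP at [0.218, 0.477, 0.231] pointing down, gripper open.
Joint ranges: [-2.53, 2.53], [-0.77, 2.02], [0.04, 2.7], [-1, 4.14], [0.28, 2.66], [-3.11, 3.11]. Speed limits (rad/s): [2.57, 2.57, 3.14, 3.14, 3.14, 3.14].

## Interface

Orientations are given as a unit quaternion [x, y, z, w].
In Python, from rig import robot gives the robot as it stands. The module is installed in compiled form; this text tells all that it offers.
- The arm moves only by the tool play_rows, never from a script. Its argument "rows" is a list that holds one entry, the list of rows, each a list of 5 numbers: the shift along the world's x, y, z in m, then the turn about the world's z in rad, then the opening in per cent of the stroke, from 0 (shut) to 100 (fully open). In form: [[[x, y, z, roll, grip], ...]]. A call has 1 to 10 rows; each row is the pose to reach, as a shift and turn from the pose commanded when the call began; what a row does not reach only later rows make up. A row lasts 1/10 s, in which the tool goes at most 50 mm and 8.59 degrees, less where a joint would pass 70% of its speed; a pose out of reach is approached as far as the arm can. A call with a gripper value outside its range is refused whole. The fingers move at their own pace and stop on an object; the grip force is fixed at half the most. Time passes only in rows, so rows that repeat a pose let the fingers close. It gives the time, the measured TCP pose, the force, the opening and the grip force at its end, in the units of the state.
- robot.read_state(): the state, without advancing time (a new reading comes with each control period).
- robot.grab_frame(name): name is "scene" or "top"; returns a dict with "color" (384x512x3 uint8, blue, green, red), "range_z" (384x512 float32, m along the optical axis (not along the pixel's ray), 0 where there is no reading), "fx", "fy", "cx", "cy" (pixels), "R" (3x3) and "t" (3): a world point X has camera coordinates R X + t. Camera axes: x right, y down, z forward; pixel columns grow to the right and rows downward; lengths in m; the calibration is good to about 2 mm. A picture is of the moment at which its call begins.
- robot.hand_in(): hands the job in; it is judged then, once.
The state is a dict: "clock": time; "qpos": joint angles; "qd": joint speeds; "joint_efforts": joint torques, N m; "eef_pos": TCP position; "eef_rot": TCP orientation; "contact_force": force on the tool from outside, world axes, zero at the start; "ft_torque": the same for the moment, N m; "gripper_width": opening from 0.0 (shut) to 1.0 (fully open); "finger_force": force on a finger pad.
Only numpy, scipy, OpenCV 4.12 (cv2) and the standard library are available. Lean on these libraries where they do the work, as an engineer would, in place of code of your own. Each camera call takes 0.05 s, during which the arm holds its last target. There are 200 camera calls.

## Working session

There is one attempt and no reset: what is moved stays moved. The work goes in short steps, Python scripts to look and compute and a tool call to move; the robot and the scene stay as the last step left them, time stands still between calls to the robot, and variables do not carry over. Pictures are saved under pics/ and viewed, at most 10 in all, crops included, and the job is handed in when it is done.

Besides the shell and the picture viewer there is one more tool, called after "Request:" as a command line: name --argument value ..., lists and objects as JSON in quotes. play_rows: Moves the arm, as the interface text tells. Its arguments: {"type":"object","properties":{"rows":{"type":"array"}},"required":["rows"]}

```bash
mkdir -p pics; python3 - <<'E'
from rig import robot
import cv2,numpy as np
for n in("top","scene"):
    f=robot.grab_frame(n); cv2.imwrite(f"pics/{n}0.png",f["color"]); np.savez(f"{n}0.npz",**f)
    print(n,f["fx"],f["cx"],f["cy"],f["R"].round(3).tolist(),f["t"])
s=robot.read_state();print(s["clock"],s["eef_pos"],s["eef_rot"],s["gripper_width"])
E
```

```text
top 459.2517702767436 251.57387140707323 203.61094788701902 [[0.021, -1.0, -0.01], [-0.999, -0.02, -0.035], [0.035, 0.011, -0.999]] [0.04768023 0.58378014 1.10947925]
scene 441.12790098234956 257.2199078686048 192.11989382489648 [[-0.695, 0.719, 0.004], [0.378, 0.371, -0.848], [-0.612, -0.588, -0.53]] [ 0.39211623 -0.16642835  1.5577139 ]
0.1 [0.21807138 0.4771763  0.23068862] [ 2.12750583e-01  9.77106290e-01 -6.56255183e-04 -2.37314994e-04] 1.0010390922218921
```

View pics/top0.png

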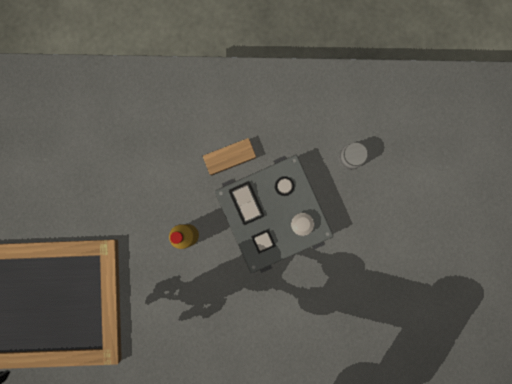

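View pics/scene0.png

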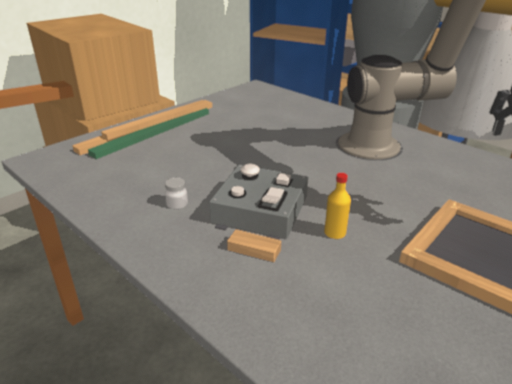

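The top view shows the rocker at (246,203), the start button at (285,186), the stop at (302,224) and the key at (263,241). The bottle is at (181,236), the jar at (355,155) and the offcut at (230,156). I'll enlarge and measure.

```bash
cat > h.py <<'E'
import numpy as np
def at(f,u,v,z):
    R,t=f["R"],f["t"]; C=-R.T@t
    d=R.T@np.array([(u-f["cx"])/f["fx"],(v-f["cy"])/f["fy"],1]); return C+d*(z-C[2])/d[2]
def pt(f,u,v):
    d=f["range_z"][v,u]; return f["R"].T@(np.array([(u-f["cx"])/f["fx"]*d,(v-f["cy"])/f["fy"]*d,d])-f["t"])
E
python3 - <<'E'
from h import *; import cv2
f=dict(np.load("top0.npz")); c=f["color"][145:280,205:340]
cv2.imwrite("pics/crop.png",cv2.resize(c,None,fx=4.4,fy=4.4,interpolation=cv2.INTER_CUBIC))
w=np.zeros((384,512),np.uint8); w[145:280,205:340]=(c.min(2)>115)
n,l,s,ce=cv2.connectedComponentsWithStats(w)
for i in range(1,n):
    if s[i,4]>30:
        u,v=ce[i]; q=np.argwhere(l==i).astype(np.float32)[:,::-1]
        P=pt(f,int(round(u)),int(round(v))); print(ce[i].round(1),s[i,4],P.round(4),at(f,u,v,P[2]).round(4),cv2.minAreaRect(q))
# box top from depth
pts=[(u,v) for v in range(140,285) for u in range(205,345)]
X=np.array([pt(f,u,v) for u,v in pts]); m=abs(X[:,2]-.07)<.006
r=cv2.minAreaRect(X[m,:2].astype(np.float32)); print(m.sum(),np.median(X[m,2]),r)
E
```

```text
[284.1 185.4] 136 [ 0.6242 -0.0142  0.0823] [ 0.6233 -0.0145  0.0823] ((284.2500305175781, 185.25001525878906), (12.020814895629883, 12.727922439575195), 45.0)
[246.1 202.8] 482 [0.5812 0.0716 0.0848] [0.5816 0.0715 0.0848] ((245.97940063476562, 202.95359802246094), (31.37419891357422, 15.636331558227539), 66.03751373291016)
[300.2 224.8] 314 [ 0.5339 -0.0505  0.1012] [ 0.5343 -0.051   0.1012] ((300.0, 224.5), (21.0, 18.0), 90.0)
[263.4 240. ] 150 [0.498  0.0313 0.0874] [0.4981 0.0304 0.0874] ((263.0, 241.00001525878906), (13.130644798278809, 13.130645751953125), 66.80140686035156)
6751 0.06933466388762387 ((0.5815116167068481, -0.038489192724227905), (0.20976167917251587, 0.31282901763916016), 25.184690475463867)
```

View pics/crop.png

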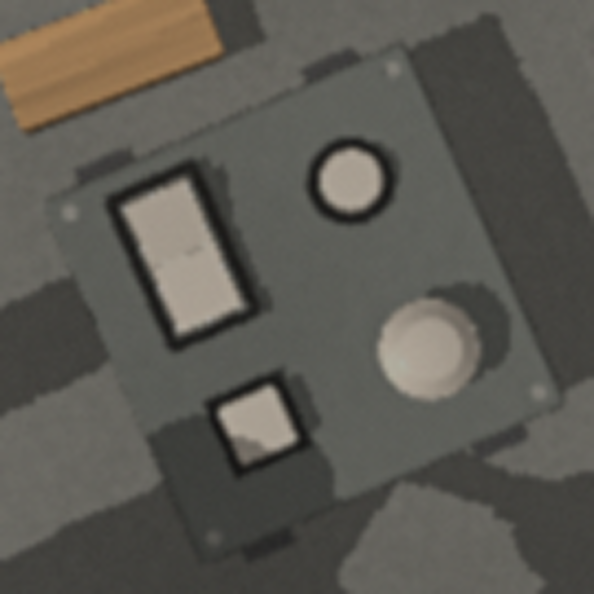

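The crop shows the box's corner screws at (70,212), (394,68), (540,391) and (213,539). The rocker pivot is at about (181,256), the start button at (351,181), the key at (258,424) and the stop at (428,348). The rocker's raised end points up the picture, away from the robot.

```bash
python3 - <<'E'
from h import *
f=dict(np.load("top0.npz"))
g=lambda u,v,z:at(f,205+(u+.5)/4.4-.5,145+(v+.5)/4.4-.5,z)[:2]
A,B,D,E=[g(*p,.07) for p in((70,212),(394,68),(540,391),(213,539))]
c=(A+B+D+E)/4; x=A-E+B-D; yaw=np.arctan2(x[1],x[0]); y=A-B+E-D; yw2=np.arctan2(-y[0],y[1]); print(c,yaw,yw2)
yaw=(yaw+yw2)/2; R=np.array([[np.cos(yaw),-np.sin(yaw)],[np.sin(yaw),np.cos(yaw)]])
for n,s,p in(("rocker",(48,48),(181,256,.08)),("key",(-48,48),(258,424,.087)),("start",(48,-48),(351,181,.084)),("stop",(-48,-48),(428,348,.1))):
    print(n,c+R@np.array(s)/1e3,g(*p))
r=c+R@[.048,.048]
for d in(.024,.026,.030):print("far",d,r+R@[d,0])
for d in(-30,-25,-15,15,25,30):
    X=np.append(r+R@[d/1e3,0],.085); q=f["R"]@X+f["t"]; print(d,pt(f,int(round(q[0]/q[2]*f["fx"]+f["cx"])),int(round(q[1]/q[2]*f["fy"]+f["cy"])))[2]-.07)
k=pt(f,264,241);print("key z",k, "yaw tool",)
from rig import robot
from scipy.spatial.transform import Rotation as Ro
T=Ro.from_quat(robot.read_state()["eef_rot"]).as_matrix();print(T.round(3))
E
```

```text
[0.55940652 0.00751098] 0.43758621228971006 0.4421014369720161
rocker [0.58239948 0.07138056] [0.58181818 0.07232021]
key [0.49553694 0.03050394] [0.49583411 0.03067782]
start [ 0.62327611 -0.01548198] [ 0.62235994 -0.01505607]
stop [ 0.53641356 -0.0563586 ] [ 0.5368245  -0.05478215]
far 0.024 [0.60411512 0.08159972]
far 0.026 [0.60592476 0.08245132]
far 0.03 [0.60954403 0.08415451]
-30 0.012928105129627873
-25 0.014235580129650302
-15 0.015334358049419669
15 0.020969045701827893
25 0.022443356412968685
30 0.02147838869612853
key z [0.49600823 0.02905393 0.091174  ] yaw tool
[[-0.909  0.416 -0.001]
 [ 0.416  0.909 -0.001]
 [ 0.    -0.001 -1.   ]]
```

Request:
play_rows --rows '[[[0.035,-0.035,0,0.08,0],[0.07,-0.07,0,0.17,0],[0.105,-0.107,0,0.26,0],[0.14,-0.143,0,0.35,0],[0.175,-0.178,0,0.44,0],[0.21,-0.214,0,0.53,0],[0.245,-0.25,0,0.62,0],[0.28,-0.285,0,0.71,0],[0.315,-0.321,0,0.8,0],[0.35,-0.357,0,0.87,0]]]'

```text
clock: 1.1
eef_pos: [0.5686, 0.1194, 0.231]
eef_rot: [-0.22, 0.975, 0.0, -0.0]
contact_force: [0.1, 0.6, 0.5]
gripper_width: 0.004
finger_force: 0.0
```

Request:
play_rows --rows '[[[0.036,-0.037,0,0,0],[0.036,-0.037,-0.04,0,0],[0.036,-0.037,-0.08,0,0],[0.036,-0.037,-0.12,0,0],[0.036,-0.037,-0.12,0,0],[0.036,-0.037,-0.12,0,0]]]'

```text
clock: 1.7
eef_pos: [0.6036, 0.0842, 0.1116]
eef_rot: [-0.219, 0.976, 0.0, -0.001]
contact_force: [1.0, -1.0, 1.3]
gripper_width: -0.001
finger_force: 0.0
```

```bash
python3 - <<'E'
from rig import robot
import cv2
a=robot.grab_frame("scene")["color"][140:260,190:350];b=robot.grab_frame("top")["color"][140:280,190:350]
b=b[:120]
cv2.imwrite("pics/a.png",cv2.resize(cv2.hconcat([a,b]),None,fx=2.5,fy=4.0*.625,interpolation=cv2.INTER_CUBIC))
print(robot.read_state()["contact_force"])
E
```

```text
[-0.24059951 -0.07405632  0.19623198]
```

View pics/a.png

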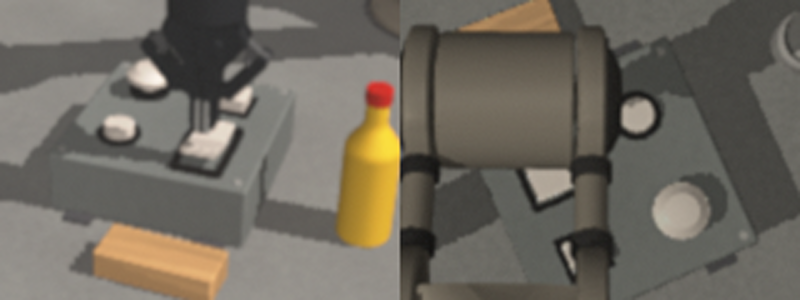

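The left half shows the closed fingertips at (203,128), over the rocker's raised paddle. Pressing down slowly.

Request:
play_rows --rows '[[[0.001,-0.001,-0.008,0,0],[0.001,-0.001,-0.014,0,0],[0.001,-0.001,-0.018,0,0],[0.001,-0.001,-0.021,0,0],[0.001,-0.001,-0.024,0,0],[0.001,-0.001,-0.026,0,0],[0.001,-0.001,-0.027,0,0],[0.001,-0.001,-0.027,0,0]]]'

```text
clock: 2.6
eef_pos: [0.6045, 0.0831, 0.0841]
eef_rot: [-0.219, 0.976, 0.0, -0.0]
contact_force: [0.1, 0.2, -0.1]
gripper_width: -0.001
finger_force: 0.2
```

Request:
play_rows --rows '[[[0,0,-0.001,0,0],[0,0,-0.002,0,0],[0,0,-0.002,0,0]]]'

```text
clock: 2.9
eef_pos: [0.6045, 0.0832, 0.0838]
eef_rot: [-0.219, 0.976, -0.0, 0.0]
contact_force: [-3.6, -0.1, 11.3]
gripper_width: -0.003
finger_force: 5.5
```

Request:
play_rows --rows '[[[0,0,-0.001,0,0],[0,0,0.02,0,0],[0,0,0.06,0,0],[-0.04,-0.02,0.06,0,0],[-0.08,-0.038,0.06,0,0],[-0.109,-0.0525,0.06,0,0],[-0.109,-0.0525,0.04,0,0],[-0.109,-0.0525,0.035,0,0],[-0.109,-0.0525,0.035,0,0]]]'

```text
clock: 3.8
eef_pos: [0.4953, 0.0308, 0.1167]
eef_rot: [-0.219, 0.976, 0.0, -0.001]
contact_force: [-0.5, -0.0, 0.2]
gripper_width: 0.003
finger_force: 0.0
```

```bash
python3 - <<'E'
from rig import robot
import cv2
from h import *
f=robot.grab_frame("scene");a=f["color"][140:260,190:350]
cv2.imwrite("pics/b.png",cv2.resize(a,None,fx=4.5,fy=4.5,interpolation=cv2.INTER_CUBIC))
r=np.array([.5821,.0718]);d=np.array([.905,.426])
for k in(-30,-25,-15,15,25,30):
    X=np.append(r+d*k/1e3,.084); q=f["R"]@X+f["t"]; u,v=int(round(q[0]/q[2]*f["fx"]+f["cx"])),int(round(q[1]/q[2]*f["fy"]+f["cy"]));print(k,u,v,pt(f,u,v)[2]-.07)
print(robot.read_state()["contact_force"])
E
```

```text
-30 276 190 0.021779816717683045
-25 276 191 0.02053918992666981
-15 275 193 0.017511631025313237
15 271 199 0.013750412712149773
25 270 201 0.0120924787184358
30 269 202 0.012091425452781315
[ 0.02632096 -0.26703249 -0.23708629]
```

View pics/b.png

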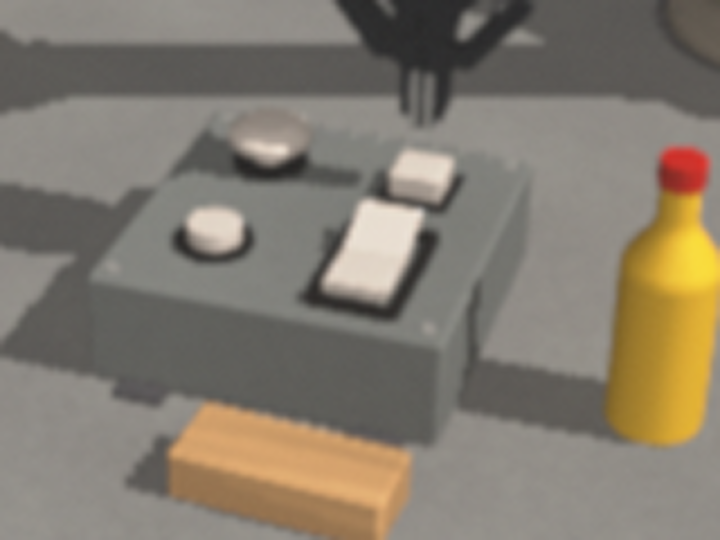

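The rocker at (375,250) is fully over: its far paddle is level and its near paddle is raised. The fingers at (425,100) hover over the key at (422,175). Next I'll press the key, whose fully-in height is z = 0.078.

Request:
play_rows --rows '[[[0,0,-0.015,0,0],[0,0,-0.022,0,0],[0,0,-0.027,0,0],[0,0,-0.031,0,0],[0,0,-0.035,0,0],[0,0,-0.038,0,0],[0,0,-0.04,0,0],[0,0,-0.04,0,0]]]'

```text
clock: 4.65
eef_pos: [0.4959, 0.0308, 0.078]
eef_rot: [-0.219, 0.976, -0.0, 0.0]
contact_force: [-1.6, 1.6, 7.2]
gripper_width: -0.001
finger_force: 4.0
```

Request:
play_rows --rows '[[[0,0,-0.001,0,0],[0,0,-0.001,0,0],[0,0,0.02,0,0],[0,0,0.06,0,0],[0.04,-0.015,0.06,0,0],[0.08,-0.03,0.06,0,0],[0.127,-0.046,0.06,0,0],[0.127,-0.046,0.04,0,0],[0.127,-0.046,0.034,0,0],[0.127,-0.046,0.034,0,0]]]'

```text
clock: 5.65
eef_pos: [0.6208, -0.015, 0.1095]
eef_rot: [-0.219, 0.976, 0.001, -0.002]
contact_force: [0.0, -0.4, -0.4]
gripper_width: 0.002
finger_force: 0.0
```

```bash
python3 - <<'E'
from rig import robot
import cv2
from h import *
f=robot.grab_frame("scene");a=f["color"][140:260,190:350]
cv2.imwrite("pics/c.png",cv2.resize(a,None,fx=4.5,fy=4.5,interpolation=cv2.INTER_CUBIC))
for n,X in(("key",[.4957,.0306,.078]),("far",[.605,.082,.084])):
    q=f["R"]@X+f["t"]; u,v=int(round(q[0]/q[2]*f["fx"]+f["cx"])),int(round(q[1]/q[2]*f["fy"]+f["cy"]));print(n,u,v,pt(f,u,v)[2]-.07)
E
```

```text
key 283 180 0.007028454796597347
far 270 201 0.014487273522630864
```

View pics/c.png

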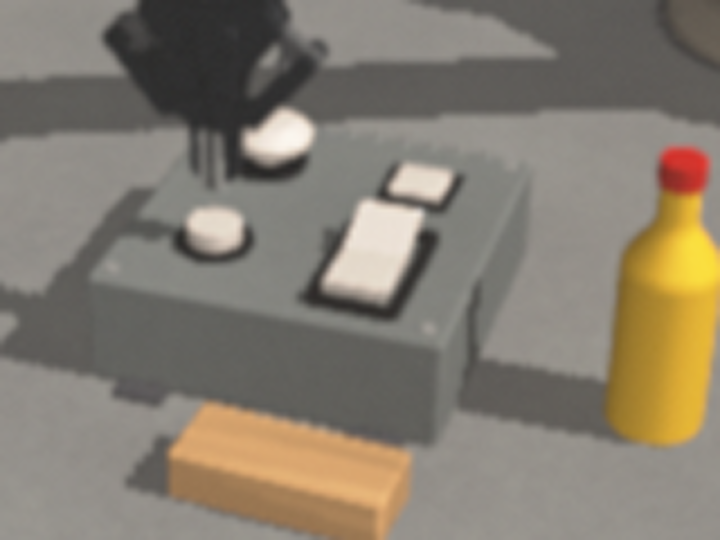

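The key at (422,180) is now flush, and the fingers are over the start button at (215,230). Pressing start.

Request:
play_rows --rows '[[[0,0,-0.015,0,0],[0,0,-0.024,0,0],[0,0,-0.028,0,0],[0,0,-0.031,0,0],[0,0,-0.033,0,0],[0,0,-0.034,0,0],[0,0,-0.034,0,0]]]'

```text
clock: 6.4
eef_pos: [0.6224, -0.0151, 0.0781]
eef_rot: [-0.219, 0.976, 0.0, 0.0]
contact_force: [-3.7, 1.4, 5.3]
gripper_width: 0.001
finger_force: 2.5
```

Request:
play_rows --rows '[[[0,0,-0.001,0,0],[0,0,-0.002,0,0],[0,0,-0.002,0,0]]]'

```text
clock: 6.7
eef_pos: [0.6225, -0.0151, 0.0778]
eef_rot: [-0.219, 0.976, -0.0, 0.0]
contact_force: [-8.1, 2.4, 15.4]
gripper_width: 0.001
finger_force: 8.1
```

Hard stop reached. Lifting clear.

Request:
play_rows --rows '[[[0,0,0.02,0,0],[0,0,0.06,0,0],[0,0,0.11,0,0],[0,0,0.15,0,0],[-0.04,0,0.17,0,0],[-0.08,0,0.17,0,0],[-0.12,0,0.17,0,0],[-0.12,0,0.17,0,0],[-0.12,0,0.17,0,0]]]'

```text
clock: 7.6
eef_pos: [0.5029, -0.0155, 0.2462]
eef_rot: [-0.219, 0.976, -0.001, 0.001]
contact_force: [0.7, -0.5, 0.6]
gripper_width: -0.001
finger_force: 0.0
```

```bash
python3 - <<'E'
from rig import robot
import cv2
from h import *
f=robot.grab_frame("scene");a=f["color"][130:265,140:370]
cv2.imwrite("pics/d.png",cv2.resize(a,None,fx=3.4,fy=3.4,interpolation=cv2.INTER_CUBIC))
for n,X in(("key",[.4957,.0306,.078]),("far",[.605,.082,.084]),("start",[.6228,-.0153,.084])):
    q=f["R"]@X+f["t"]; u,v=int(round(q[0]/q[2]*f["fx"]+f["cx"])),int(round(q[1]/q[2]*f["fy"]+f["cy"]));print(n,u,v,pt(f,u,v)[2]-.07)
E
```

```text
key 283 180 0.007831365927022022
far 270 201 0.013101911208738895
start 237 189 0.016648316706579708
```

View pics/d.png

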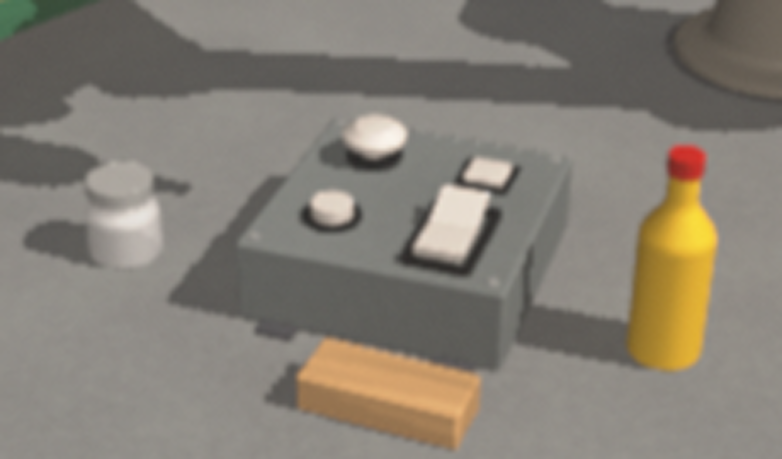

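The rocker is over, the key is in, and the start button at (332,208) has sprung back. The jar, bottle and offcut stand where they were.

```bash
python3 -c "
from rig import robot
print(robot.hand_in())"
```

```text
the job is handed in; nothing more can be done
None
```

The job is handed in: I tipped the rocker fully over, pushed the key all the way in, then pressed the start button to its stop and it sprang back; the stop button, bottle, offcut and jar were not touched.

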